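# Find the crossed screw on the drill jig by feel

## Task

The blue drill jig is locked by two black hand-knob screws, and one of them, we do not know which, has gone in cross-threaded. Start each of them gently clockwise and feel it: the sound one turns freely and should be left snug with its yellow pointer in the green arc; the crossed one stiffens early, before its green arc, so stop there at once without forcing it and back it off anticlockwise until its yellow pointer is on its red mark. Try both screws even if the first tells you which is which, and leave the other things on the bench alone.

Things in the scene. Friction and masses are not known exactly. Their poses are not given: they have to be found in the camera images.
- jig: Blue drill jig fixed to the bench: base 130 x 310 mm, aluminium deck 50 mm above the bench. Origin: centre of the underside; y axis from the right knob to the left knob, x axis away from the robot at yaw 0, z up. Screw axes are vertical at x = 0, y = +95 mm (left) and -95 mm (right). Bushings stand 6 mm above the deck at y = 0; a steel bar sticks out at +x, below the deck.
- left_knob (a joint): Turn of the left knob (jig's +y end), rad, positive clockwise from above; at 0 its yellow end points along the jig's -x. Starts between 0 and 0.35. Red mark -0.6, green arc 1.2 to 2.1, end stops -0.9 and 2.4. Drag: 0.08 N m. A crossed thread begins to bind somewhere from 0.6 to 0.9, a sound screw comes up snug somewhere from 1.3 to 1.9. The knob does not sink.
- right_knob (a joint): Turn of the right knob (jig's -y end); values and marks as the left. One of the two is crossed. Binding or snug, a knob does not stop dead: its torque rises by 4 N m per rad of further turn. A rise of 0.15 to 0.4 N m is snug; a rise above 0.5 N m damages the thread. When let go, a tightened knob springs back up to 0.12 rad and stays.
- left_knob_grip (a point): Point on the left screw's axis, 77 mm above the bench, the height to grip. The knob is a black bar with upright sides, 64 mm long, 14 mm thick, 26 mm high (63 to 89 mm above the bench) on a stem; this point's x axis lies along the bar, z up, and the bar's -x end is the yellow pointer.
- right_knob_grip (a point): The same point on the right knob.
- nut_rail: Steel nut rail hidden inside the jig's base, with the two threaded nuts; not seen, not handled; origin at the jig's origin. The thread load is the force on this rail, acting 30 mm from a screw's axis (0.5 N m is 17 N); the loads of the two screws add up.
- spray_can: Red-labelled spray can, 60 mm across, 170 mm tall, standing on the bench beside the jig; origin at the centre of its underside. Bystander.
- screwdriver: Green-handled screwdriver, 200 mm long, lying on the bench; origin under its middle, x axis towards the blade. Bystander.
- drill_chuck: Dark steel drill chuck, 40 mm across, 45 mm tall, standing on the bench; origin at the centre of its underside. Bystander.

How it is judged:
On the way:
1. the crossed screw has been started and felt to bind (load on the nut rail while that knob is short of the green arc) (((contact force between nut_rail and anything else above 1 N and value of joint each of left_knob, right_knob below 1.2 rad) or (contact force between nut_rail and anything else above 4 N and value of joint left_knob above 1.2 rad and value of joint right_knob between 0.5 and 1.2 rad) or (contact force between nut_rail and anything else above 4 N and value of joint right_knob above 1.2 rad and value of joint left_knob between 0.5 and 1.2 rad))), for 0.1 s.
At the end, for the whole second after the job is handed in: The sound screw is snug (it keeps at least 0.8 N of load on the nut rail after release) with its knob between 1.2 and 2.1 rad, the crossed screw is backed off to its red mark (-0.6 rad, within 0.2), and both knobs are at rest (contact force between nut_rail and anything else above 0.8 N and ((value of joint left_knob between 1.2 and 2.1 rad and value of joint right_knob between -0.8 and -0.4 rad) or (value of joint right_knob between 1.2 and 2.1 rad and value of joint left_knob between -0.8 and -0.4 rad)) and velocity of joint left_knob between -0.05 and 0.05 rad/s and velocity of joint right_knob between -0.05 and 0.05 rad/s); the robot touches nothing.
It fails at once if a thread is forced: more than 20 N on the nut rail (contact force between nut_rail and anything else above 20 N).
It fails at once if the spray can is moved by more than 30 mm (distance of spray_can from where it was at the start of the episode above 0.03 m).
It fails at once if the screwdriver is moved by more than 30 mm (distance of screwdriver from where it was at the start of the episode above 0.03 m).
It fails at once if the drill chuck is moved by more than 30 mm (distance of drill_chuck from where it was at the start of the episode above 0.03 m).
It also fails if it takes over 72 s, if anything falls off the work surface, if the arm or the gripper's body presses on something with over 40 N, if the wrist force passes 120 N, or if a joint passes its speed limit or range.

## Robot

A 6-joint arm with a two-finger parallel gripper is mounted at the origin on the work surface. World frame = base frame: x ahead of the robot, y to its left, z up, the work surface at z = 0. Lengths are in m, angles in rad, forces in N, time in s.
With the tool pointing down it reaches from about 0.275 to 0.775 m from the base axis. Payload 14.6 kg.
Tool frame: the origin (TCP) lies midway between the tips of the shut fingers; the grasp point (between the pads) lies 19 mm behind it; z points along the fingers, y is the line along which they close (so a half turn about z gives the same grasp; the last joint's range is limited). The gripper opens to 85 mm and grips with 20 to 120 N. Pads are 22 mm wide; open, the fingers measure 114 mm over their backs; the gripper's body (76 mm by 85 mm) begins 54 mm behind the grasp point. The pads swing forward as they close: fully open they stand 13 mm farther back than shut.
Start: joints at [1, 0.263, -0.048, 1.259, 0, 1.415], TCP at [0.212, 0.48, 0.205] pointing down, gripper open.
Joint ranges: [-2.65, 2.65], [-0.89, 1.7], [-1.18, 1.37], [-2.13, 2.11], [-1.35, 1.29], [-3.14, 3.14]. Speed limits (rad/s): [1.89, 1.89, 2.57, 2.79, 3.14, 3.14].

## Interface

Orientations are given as a unit quaternion [x, y, z, w].
In Python, from station import ctrl, viewer, sign_off, silhouettes gives the robot as it stands. The module is installed in compiled form; this text tells all that it offers.
- The arm moves only by the tool move_arm, never from a script. Its argument "increments" is a list of rows, each an object with "dp": the shift along the tool's x, y, z scaled (see below), a list of three; "delta_rot": the turn, a rotation vector about the tool's x, y, z scaled (see below), a list of three. In form: [{"dp": [x, y, z], "delta_rot": [wx, wy, wz]}, ...]. A call has exactly 5 rows; each row is the pose to reach, as a shift and turn from the pose commanded when the call began, along the tool's axes at that moment; what a row does not reach only later rows make up. The controller multiplies each number of a shift by 500 mm and each number of a turn by 60 degrees. A row lasts 1/12 s, in which the tool goes at most 41.7 mm and 7.16 degrees, less where a joint would pass 70% of its speed; a pose out of reach is approached as far as the arm can. A call with a number of a shift or a turn outside -1 to 1 is refused whole. A call with a gripper value outside its range is refused whole. "gripper" is the gripper command: -1 is shut, 1 is fully open, values between are in proportion, set as the call begins (left out, the last holds). The fingers move at their own pace and stop on an object; the grip force is fixed at half the most. Time passes only in rows, so rows that repeat a pose let the fingers close, or fill a call up. It gives the time, the measured TCP pose, the force, the opening and the grip force at its end, in the units of the state.
- ctrl.state(): the state, without advancing time (a new reading comes with each control period).
- viewer.grab_frame(name): name is "scene" or "side" or "wrist"; returns a dict with "frame" (420x560x3 uint8, red, green, blue), "camera_matrix" (3x3 intrinsics, pixels), "pose" (4x4, takes a point from camera to world coordinates). Camera axes: x right, y down, z forward; pixel columns grow to the right and rows downward; lengths in m; the calibration is good to about 2 mm. A picture is of the moment at which its call begins. There is no depth.
- sign_off(): hands the job in; it is judged then, once.
Trained networks look in a picture, given as the dict that the camera call returned (one of the last four; its "shot" number tells which), for a name from the list of things; names that differ only in an ending like _2 or _b are one class to them, and where a whole thing is asked for, a point or a joint stands for the part that bears it (a point fixed in the world has none). Each returns a list of dicts, best first, with "confidence" (0 to 1); they miss things now and then, are a little off and sometimes report something else, mostly with a low value. They report only what shows in the picture. A call takes as long as a camera call.
- silhouettes(thing, picture): "region" (420x560 bool, what is visible of it) and "at" ([column, row] in pixels, amid what is visible of it).
The state is a dict: "t": time; "joint_pos": joint angles; "dq": joint speeds; "tau": joint torques, N m; "ee_pos": TCP position; "tool_rot": TCP orientation; "ft_force": force on the tool from outside, world axes, zero at the start; "ft_torque": the same for the moment, N m; "grip_width": finger opening in m; "grip_force": force on a finger pad.
Only numpy, scipy, OpenCV 4.12 (cv2) and the standard library are available. Lean on these libraries where they do the work, as an engineer would, in place of code of your own. Each camera call takes 0.05 s, during which the arm holds its last target. There are 200 camera calls.

## Working session

There is one attempt and no reset: what is moved stays moved. The work goes in short steps, Python scripts to look and compute and a tool call to move; the robot and the scene stay as the last step left them, time stands still between calls to the robot, and variables do not carry over. Pictures are saved under pics/ and viewed, at most 10 in all, crops included, and the job is handed in when it is done.

Besides the shell and the picture viewer there is one more tool, called after ">>>" as name([rows], argument=value, ...), one row to a line, values as JSON. move_arm: Moves the arm, as the interface text tells. Shifts and turns lie within -1 to 1; 1 stands for 500 mm of shift or 60 degrees of turn. Its arguments: {"type":"object","properties":{"increments":{"type":"array","items":{"type":"object","properties":{"dp":{"type":"array","items":{"type":"number"}},"delta_rot":{"type":"array","items":{"type":"number"}}}}},"gripper":{"type":"number"}},"required":["increments"]}

```bash
mkdir -p pics; cat > h.py <<'E'
import numpy as np,cv2
from station import ctrl,viewer,sign_off,silhouettes
from scipy.spatial.transform import Rotation as R
def ray(p,px,z):
    K=p["camera_matrix"];T=p["pose"]
    d=T[:3,:3]@np.linalg.solve(K,[px[0],px[1],1]);o=T[:3,3]
    return o+d*(z-o[2])/d[2]
def save(p,n): cv2.imwrite(f"pics/{n}.png",cv2.cvtColor(p["frame"],cv2.COLOR_RGB2BGR))
E
python3 - <<'E'
from h import *
s=ctrl.state();print({k:np.round(v,3) for k,v in s.items()})
ims=[]
for c in("scene","side"):
    p=viewer.grab_frame(c);ims.append(p["frame"]);print(c,p["pose"][:3,3].round(3))
    for n,z in(("left_knob",.077),("right_knob",.077),("jig",.05),("spray_can",.085),("screwdriver",.015),("drill_chuck",.022)):
        for r in silhouettes(n,p)[:3]: print(n,round(r["confidence"],2),np.round(r["at"]),r["region"].sum(),ray(p,r["at"],z).round(3))
im=cv2.resize(np.vstack(ims),(560,840))
cv2.imwrite("pics/a.png",cv2.cvtColor(ims[0],cv2.COLOR_RGB2BGR));cv2.imwrite("pics/b.png",cv2.cvtColor(ims[1],cv2.COLOR_RGB2BGR))
E
```

```text
{'t': np.float64(0.0), 'joint_pos': array([ 1.   ,  0.264, -0.049,  1.259,  0.   ,  1.415]), 'dq': array([ 0.001,  0.   ,  0.001, -0.   , -0.   ,  0.   ]), 'tau': array([-1.0000e-03, -6.3763e+01,  3.8457e+01,  1.4000e-02, -0.0000e+00,
        0.0000e+00]), 'ee_pos': array([0.212, 0.48 , 0.205]), 'tool_rot': array([ 0.206,  0.978, -0.   , -0.   ]), 'ft_force': array([0.359, 0.737, 1.035]), 'ft_torque': array([-0.009,  0.061, -0.019]), 'grip_force': np.float64(0.0), 'grip_width': np.float64(0.086)}
scene [1.68  0.145 0.844]
left_knob 0.51 [340. 205.] 225 [0.509 0.147 0.077]
right_knob 0.51 [271. 196.] 160 [ 0.499 -0.039  0.077]
right_knob 0.15 [341. 207.] 193 [0.519 0.152 0.077]
jig 0.8 [302. 217.] 5126 [0.543 0.051 0.05 ]
jig 0.62 [340. 209.] 182 [0.487 0.148 0.05 ]
spray_can 0.93 [418. 224.] 1675 [0.569 0.344 0.085]
screwdriver 0.59 [168. 187.] 190 [ 0.415 -0.366  0.015]
drill_chuck 0.77 [147. 239.] 258 [ 0.678 -0.33   0.022]
side [ 0.031 -0.81   0.838]
left_knob 0.83 [225. 188.] 287 [0.518 0.142 0.077]
right_knob 0.59 [259. 226.] 327 [ 0.508 -0.032  0.077]
jig 0.18 [224. 188.] 306 [0.532 0.176 0.05 ]
spray_can 0.83 [205. 146.] 1309 [0.567 0.345 0.085]
screwdriver 0.79 [321. 356.] 907 [ 0.437 -0.363  0.015]
drill_chuck 0.59 [399. 298.] 364 [ 0.66  -0.342  0.022]
```

View pics/a.png

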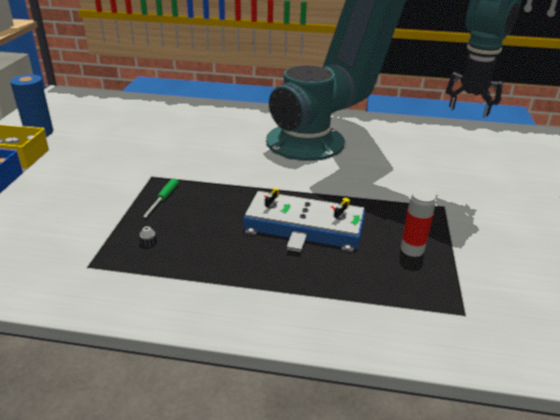

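View pics/b.png

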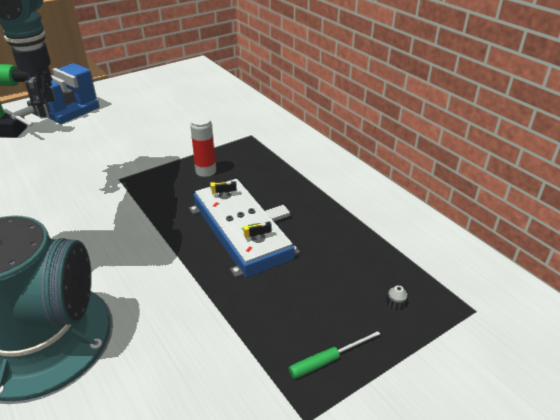

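Both knobs were found, on opposite ends of the jig: left near (0.51, 0.15) and right near (0.50, -0.035). The yellow ends point towards the robot and the can stands beyond the left end. I'm moving above the left knob.

>>> move_arm([
  {"dp": [-0.07, -0.03, -0.03], "delta_rot": [0, 0, 0]},
  {"dp": [-0.14, -0.06, -0.05], "delta_rot": [0, 0, 0]},
  {"dp": [-0.21, -0.09, -0.08], "delta_rot": [0, 0, 0]},
  {"dp": [-0.28, -0.12, -0.08], "delta_rot": [0, 0, 0]},
  {"dp": [-0.35, -0.15, -0.08], "delta_rot": [0, 0, 0]},
], gripper=1)

```text
t: 1.12
ee_pos: [0.343, 0.3398, 0.2464]
tool_rot: [0.206, 0.979, 0.001, 0.001]
ft_force: [0.5, 0.8, 0.3]
grip_width: 0.0854
grip_force: 0.0
```

>>> move_arm([
  {"dp": [-0.07, -0.03, 0], "delta_rot": [0, 0, 0]},
  {"dp": [-0.14, -0.06, 0], "delta_rot": [0, 0, 0]},
  {"dp": [-0.21, -0.09, 0], "delta_rot": [0, 0, 0]},
  {"dp": [-0.28, -0.13, 0], "delta_rot": [0, 0, 0]},
  {"dp": [-0.35, -0.17, 0], "delta_rot": [0, 0, 0]},
])

```text
t: 1.53
ee_pos: [0.4686, 0.1908, 0.2456]
tool_rot: [0.206, 0.978, 0.0, 0.0]
ft_force: [-0.2, 0.4, 0.6]
grip_width: 0.0855
grip_force: 0.0
```

>>> move_arm([
  {"dp": [-0.06, -0.02, 0], "delta_rot": [0, 0, -0.1]},
  {"dp": [-0.12, -0.05, 0], "delta_rot": [0, 0, -0.18]},
  {"dp": [-0.12, -0.05, 0], "delta_rot": [0, 0, -0.18]},
  {"dp": [-0.12, -0.05, 0], "delta_rot": [0, 0, -0.18]},
  {"dp": [-0.12, -0.05, 0], "delta_rot": [0, 0, -0.18]},
])

```text
t: 1.95
ee_pos: [0.5121, 0.1455, 0.2454]
tool_rot: [0.114, 0.993, 0.0, -0.0]
ft_force: [0.3, -0.4, -0.2]
grip_width: 0.0855
grip_force: 0.0
```

```bash
cat >> h.py <<'E'
def st():
    s=ctrl.state();M=R.from_quat(s["tool_rot"]).as_matrix()
    print("t",round(s["t"],2),"p",s["ee_pos"].round(4),"yawY",round(np.degrees(np.arctan2(M[1,1],M[0,1])),2),"zax",M[:,2].round(3),"q",s["joint_pos"].round(2),"F",s["ft_force"].round(2),"T",s["ft_torque"].round(3),"w",round(s["grip_width"],4),"gf",round(s["grip_force"],1))
    return s,M
def knob(p,n,show=True):
    out=[]
    hsv=cv2.cvtColor(p["frame"],cv2.COLOR_RGB2HSV)
    for r in silhouettes(n,p)[:2]:
        m=r["region"];yel=m&(abs(hsv[...,0].astype(int)-27)<9)&(hsv[...,1]>120)&(hsv[...,2]>80)
        P=np.argwhere(m)[:,::-1].astype(np.float32)
        rc=cv2.minAreaRect(P);b=cv2.boxPoints(rc)
        W=[ray(p,q,.089)[:2] for q in b]
        i=0 if np.linalg.norm(W[1]-W[0])>np.linalg.norm(W[2]-W[1]) else 1
        e=W[i+1]-W[i]
        y=ray(p,np.argwhere(yel)[:,::-1].mean(0),.089)[:2].round(3) if yel.any() else None
        print(n,round(r["confidence"],2),"ctr",np.mean(W,0).round(4),"at",ray(p,r["at"],.085)[:2].round(4),"len",round(np.linalg.norm(e),3),"wid",round(np.linalg.norm(W[(i+2)%4]-W[i+1]),3),"barang",round(np.degrees(np.arctan2(e[1],e[0])),1),"yellow",y,"px",np.round(r["at"]))
E
python3 - <<'E'
from h import *
st();p=viewer.grab_frame("wrist");save(p,"c");print(p["pose"].round(3))
knob(p,"left_knob");knob(p,"right_knob")
E
```

```text
t 1.95 p [0.5121 0.1455 0.2454] yawY 76.89 zax [-0.  0. -1.] q [0.12 0.27 0.07 1.37 0.   0.35] F [ 0.26 -0.37 -0.23] T [-0.046 -0.03  -0.034] w 0.0855 gf 0.0
[[ 0.226  0.94   0.256  0.447]
 [ 0.974 -0.219 -0.057  0.161]
 [ 0.002  0.263 -0.965  0.414]
 [ 0.     0.     0.     1.   ]]
left_knob 0.9 ctr [0.5163 0.1522] at [0.5141 0.1506] len 0.067 wid 0.016 barang 156.1 yellow [0.5   0.159] px [286. 191.]
left_knob 0.72 ctr [0.5735 0.3535] at [0.5686 0.3623] len 0.153 wid 0.079 barang 64.6 yellow None px [499. 196.]
right_knob 0.84 ctr [ 0.4987 -0.0284] at [ 0.4949 -0.033 ] len 0.067 wid 0.032 barang -13.8 yellow [ 0.479 -0.028] px [110. 212.]
```

View pics/c.png

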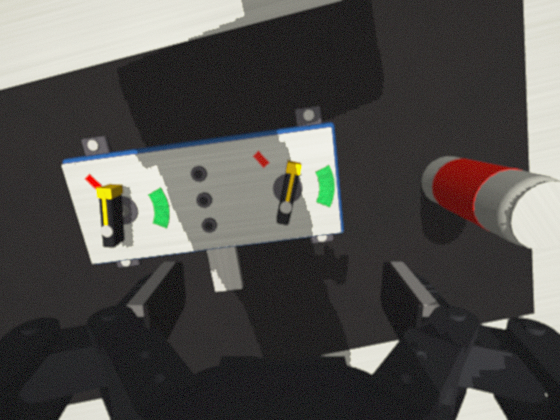

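The wrist view is clear: left knob at px (287,191), right knob at (110,212). Both yellow ends sit between red and green, and the can is well clear on the right. I'm aligning with the left bar (about -24°) and looking from closer.

>>> move_arm([
  {"dp": [-0.003, 0.012, 0.06], "delta_rot": [0, 0, 0.1]},
  {"dp": [-0.003, 0.012, 0.12], "delta_rot": [0, 0, 0.18]},
  {"dp": [-0.003, 0.012, 0.18], "delta_rot": [0, 0, 0.18]},
  {"dp": [-0.003, 0.012, 0.18], "delta_rot": [0, 0, 0.18]},
  {"dp": [-0.003, 0.012, 0.18], "delta_rot": [0, 0, 0.18]},
])

```text
t: 2.52
ee_pos: [0.5142, 0.1514, 0.1555]
tool_rot: [0.206, 0.979, -0.0, -0.001]
ft_force: [-0.1, -0.0, 1.0]
grip_width: 0.0855
grip_force: 0.0
```

```bash
python3 - <<'E'
from h import *
st();p=viewer.grab_frame("wrist");save(p,"d");print(p["pose"].round(3))
knob(p,"left_knob")
s=viewer.grab_frame("side");knob(s,"left_knob")
E
```

```text
t 2.52 p [0.5142 0.1514 0.1555] yawY 66.26 zax [-0.002 -0.    -1.   ] q [ 0.13  0.3  -0.13  1.14  0.    0.55] F [-0.14 -0.04  1.03] T [ 0.006  0.009 -0.045] w 0.0855 gf 0.0
[[ 0.402  0.884  0.239  0.453]
 [ 0.916 -0.388 -0.104  0.179]
 [ 0.001  0.261 -0.965  0.324]
 [ 0.     0.     0.     1.   ]]
left_knob 0.56 ctr [0.5157 0.1525] at [0.5126 0.1513] len 0.066 wid 0.015 barang -23.2 yellow [0.499 0.16 ] px [280. 212.]
left_knob 0.66 ctr [0.5061 0.1286] at [0.4998 0.1316] len 0.064 wid 0.061 barang -120.5 yellow [0.493 0.149] px [221. 190.]
left_knob 0.23 ctr [ 0.4906 -0.0543] at [ 0.5006 -0.043 ] len 0.067 wid 0.063 barang -34.1 yellow [ 0.474 -0.042] px [259. 227.]
```

View pics/d.png

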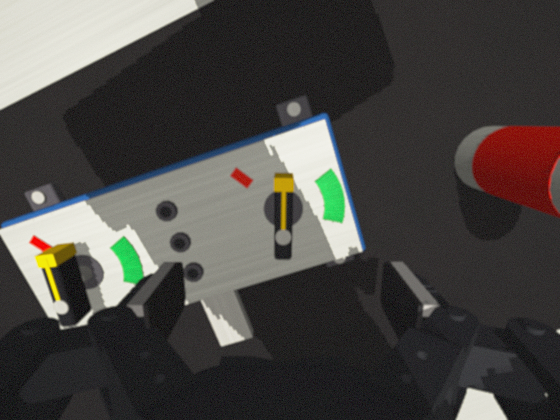

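The left bar is upright in the picture (283,215), lying between the fingers. I'm fixing the axis and jig yaw from the seat discs (283,208) and (89,271) and the bushings.

```bash
python3 - <<'E'
from h import *
p=viewer.grab_frame("wrist")
for n,q,z in(("discL",(283,208),.051),("bush1",(167,211),.056),("bush2",(180,242),.056),("bush3",(194,272),.056),("discR",(89,271),.051)): print(n,ray(p,q,z).round(4))
for n,q in(("redL",(242,177)),("greenL",(331,196)),("yend",(284,180)),("ball",(283,238))): print(n,ray(p,q,.05 if n[0] in'rg' else .089).round(4))
E
```

```text
discL [0.5213 0.1507 0.051 ]
bush1 [0.4826 0.0599 0.056 ]
bush2 [0.5118 0.0566 0.056 ]
bush3 [0.5422 0.0543 0.056 ]
discR [ 0.5042 -0.035   0.051 ]
redL [0.4827 0.1298 0.05  ]
greenL [0.5284 0.1927 0.05  ]
yend [0.493  0.1638 0.089 ]
ball [0.5337 0.1451 0.089 ]
```

>>> move_arm([
  {"dp": [-0.011, 0.005, 0.04], "delta_rot": [0, 0, 0]},
  {"dp": [-0.011, 0.005, 0.09], "delta_rot": [0, 0, 0]},
  {"dp": [-0.011, 0.005, 0.14], "delta_rot": [0, 0, 0]},
  {"dp": [-0.011, 0.005, 0.19], "delta_rot": [0, 0, 0]},
  {"dp": [-0.011, 0.005, 0.19], "delta_rot": [0, 0, 0]},
])

```text
t: 3.18
ee_pos: [0.5195, 0.1507, 0.0576]
tool_rot: [0.206, 0.978, -0.001, -0.002]
ft_force: [-1.4, -0.3, -0.1]
grip_width: 0.0854
grip_force: 0.0
```

```bash
python3 - <<'E'
from h import *
st()
E
```

```text
t 3.18 p [0.5195 0.1507 0.0576] yawY 66.17 zax [-0.004 -0.001 -1.   ] q [ 0.13  0.38 -0.29  0.9   0.    0.55] F [-1.37 -0.33 -0.09] T [-0.006  0.04   0.043] w 0.0854 gf 0.0
```

>>> move_arm([
  {"dp": [0, 0, 0], "delta_rot": [0, 0, 0]},
  {"dp": [0, 0, 0], "delta_rot": [0, 0, 0]},
  {"dp": [0, 0, 0], "delta_rot": [0, 0, 0]},
  {"dp": [0, 0, 0], "delta_rot": [0, 0, 0]},
  {"dp": [0, 0, 0], "delta_rot": [0, 0, 0]},
], gripper=-1)

```text
t: 3.6
ee_pos: [0.5219, 0.1511, 0.0615]
tool_rot: [0.206, 0.978, 0.0, 0.001]
ft_force: [0.4, 0.2, 0.6]
grip_width: 0.0258
grip_force: 0.0
```

>>> move_arm([
  {"dp": [0, 0, 0], "delta_rot": [0, 0, 0]},
  {"dp": [0, 0, 0], "delta_rot": [0, 0, 0]},
  {"dp": [0, 0, 0], "delta_rot": [0, 0, 0]},
  {"dp": [0, 0, 0], "delta_rot": [0, 0, 0]},
  {"dp": [0, 0, 0], "delta_rot": [0, 0, 0]},
])

```text
t: 4.02
ee_pos: [0.5208, 0.149, 0.0614]
tool_rot: [0.207, 0.978, -0.002, 0.0]
ft_force: [-6.7, -14.7, 15.3]
grip_width: 0.0104
grip_force: 58.8
```

```bash
python3 - <<'E'
from h import *
st()
E
```

```text
t 4.02 p [0.5208 0.149  0.0614] yawY 66.11 zax [-0.    -0.004 -1.   ] q [ 0.13  0.38 -0.29  0.91 -0.    0.55] F [ -6.68 -14.68  15.31] T [-3.221  1.436  0.015] w 0.0104 gf 58.8
```

>>> move_arm([
  {"dp": [0, -0.002, -0.001], "delta_rot": [0, 0, 0]},
  {"dp": [0, -0.005, -0.003], "delta_rot": [0, 0, 0]},
  {"dp": [0, -0.005, -0.003], "delta_rot": [0, 0, 0]},
  {"dp": [0, -0.005, -0.003], "delta_rot": [0, 0, 0]},
  {"dp": [0, -0.005, -0.003], "delta_rot": [0, 0, 0]},
])

```text
t: 4.43
ee_pos: [0.5205, 0.1487, 0.0618]
tool_rot: [0.206, 0.978, -0.0, 0.0]
ft_force: [4.8, -0.4, -9.6]
grip_width: 0.0095
grip_force: 59.8
```

```bash
python3 - <<'E'
from h import *
st();p=viewer.grab_frame("wrist");save(p,"e")
E
```

```text
t 4.43 p [0.5205 0.1487 0.0618] yawY 66.17 zax [ 0. -0. -1.] q [ 0.13  0.37 -0.29  0.91 -0.    0.54] F [ 4.83 -0.37 -9.56] T [-0.181 -0.943  0.036] w 0.0095 gf 59.8
```

View pics/e.png

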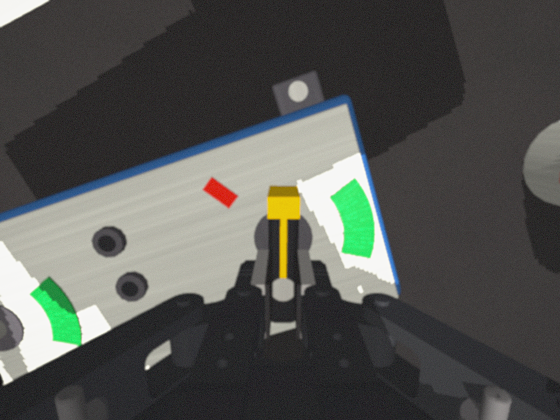

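The left bar is gripped square, with the disc centred at (283,235), about 18° (0.32 rad). I'm starting gently clockwise.

>>> move_arm([
  {"dp": [0, 0, 0.001], "delta_rot": [0, 0, 0.04]},
  {"dp": [0, 0, 0.001], "delta_rot": [0, 0, 0.08]},
  {"dp": [0, 0, 0.001], "delta_rot": [0, 0, 0.12]},
  {"dp": [0, 0, 0.001], "delta_rot": [0, 0, 0.16]},
  {"dp": [0, 0, 0.001], "delta_rot": [0, 0, 0.18]},
])

```text
t: 4.9
ee_pos: [0.5203, 0.1484, 0.0617]
tool_rot: [0.299, 0.954, -0.0, 0.0]
ft_force: [2.5, -2.8, -3.2]
grip_width: 0.01
grip_force: 61.4
```

```bash
python3 - <<'E'
from h import *
st()
E
```

```text
t 4.9 p [0.5203 0.1484 0.0617] yawY 55.25 zax [ 0.    -0.001 -1.   ] q [ 0.13  0.37 -0.29  0.9  -0.    0.73] F [ 2.52 -2.8  -3.22] T [-0.847 -0.423  0.084] w 0.01 gf 61.4
```

>>> move_arm([
  {"dp": [0, 0, 0], "delta_rot": [0, 0, 0.01]},
  {"dp": [0, 0, 0], "delta_rot": [0, 0, 0.02]},
  {"dp": [0, 0, 0], "delta_rot": [0, 0, 0.03]},
  {"dp": [0, 0, 0], "delta_rot": [0, 0, 0.03]},
  {"dp": [0, 0, 0], "delta_rot": [0, 0, 0.03]},
])

```text
t: 5.32
ee_pos: [0.5203, 0.1484, 0.0617]
tool_rot: [0.312, 0.95, -0.0, 0.0]
ft_force: [2.0, -5.2, -1.1]
grip_width: 0.0097
grip_force: 61.9
```

```bash
python3 - <<'E'
from h import *
st()
E
```

```text
t 5.32 p [0.5203 0.1484 0.0617] yawY 53.6 zax [ 0.    -0.001 -1.   ] q [ 0.13  0.37 -0.29  0.9  -0.    0.76] F [ 1.96 -5.22 -1.06] T [-0.974 -0.389  0.03 ] w 0.0097 gf 61.9
```

```bash
cat >> h.py <<'E'
def feel(n=3):
    T=[];F=[]
    for i in range(n):
        viewer.grab_frame("side");s=ctrl.state();T.append(s["ft_torque"][2]);F.append(s["ft_force"])
    M=R.from_quat(s["tool_rot"]).as_matrix();y=np.degrees(np.arctan2(M[1,1],M[0,1]))
    print("t",round(s["t"],2),"yaw",round(y,2),"theta",round(np.radians(90-y-5.3),3),"Tz",np.round(T,3),"Ftool",(M.T@np.mean(F,0)).round(1),"p",s["ee_pos"].round(4),"q6",s["joint_pos"][5].round(3),"tau6",s["tau"][5].round(3))
E
python3 -c "
from h import *
feel()"
```

```text
t 5.47 yaw 53.6 theta 0.543 Tz [0.032 0.062 0.047] Ftool [-4.6 -3.4  1.9] p [0.5203 0.1484 0.0617] q6 0.763 tau6 0.056
```

>>> move_arm([
  {"dp": [0, 0, 0], "delta_rot": [0, 0, 0.01]},
  {"dp": [0, 0, 0], "delta_rot": [0, 0, 0.02]},
  {"dp": [0, 0, 0], "delta_rot": [0, 0, 0.03]},
  {"dp": [0, 0, 0], "delta_rot": [0, 0, 0.03]},
  {"dp": [0, 0, 0], "delta_rot": [0, 0, 0.03]},
])

```text
t: 5.88
ee_pos: [0.5203, 0.1484, 0.0617]
tool_rot: [0.327, 0.945, -0.0, 0.0]
ft_force: [1.6, -5.6, -1.1]
grip_width: 0.0099
grip_force: 61.9
```

```bash
python3 -c "
from h import *
feel()"
```

```text
t 6.03 yaw 51.8 theta 0.574 Tz [0.098 0.048 0.047] Ftool [-4.8 -2.8  1.3] p [0.5203 0.1484 0.0617] q6 0.794 tau6 0.048
```

>>> move_arm([
  {"dp": [0, 0, 0], "delta_rot": [0, 0, 0.01]},
  {"dp": [0, 0, 0], "delta_rot": [0, 0, 0.02]},
  {"dp": [0, 0, 0], "delta_rot": [0, 0, 0.03]},
  {"dp": [0, 0, 0], "delta_rot": [0, 0, 0.03]},
  {"dp": [0, 0, 0], "delta_rot": [0, 0, 0.03]},
])

```text
t: 6.45
ee_pos: [0.5203, 0.1484, 0.0617]
tool_rot: [0.342, 0.94, -0.0, 0.0]
ft_force: [1.3, -5.2, -1.4]
grip_width: 0.0096
grip_force: 62.0
```

```bash
python3 -c "
from h import *
feel()"
```

```text
t 6.6 yaw 50.0 theta 0.606 Tz [0.042 0.045 0.048] Ftool [-4.6 -3.4  1.1] p [0.5203 0.1483 0.0617] q6 0.826 tau6 0.044
```

>>> move_arm([
  {"dp": [0, 0, 0], "delta_rot": [0, 0, 0.01]},
  {"dp": [0, 0, 0], "delta_rot": [0, 0, 0.02]},
  {"dp": [0, 0, 0], "delta_rot": [0, 0, 0.03]},
  {"dp": [0, 0, 0], "delta_rot": [0, 0, 0.03]},
  {"dp": [0, 0, 0], "delta_rot": [0, 0, 0.03]},
])

```text
t: 7.02
ee_pos: [0.5203, 0.1483, 0.0617]
tool_rot: [0.357, 0.934, -0.0, 0.0]
ft_force: [1.8, -5.7, -1.0]
grip_width: 0.0099
grip_force: 62.0
```

```bash
python3 -c "
from h import *
feel()"
```

```text
t 7.17 yaw 48.2 theta 0.637 Tz [0.018 0.015 0.099] Ftool [-5.  -3.7  0.8] p [0.5203 0.1483 0.0617] q6 0.857 tau6 0.043
```

>>> move_arm([
  {"dp": [0, 0, 0], "delta_rot": [0, 0, 0.01]},
  {"dp": [0, 0, 0], "delta_rot": [0, 0, 0.02]},
  {"dp": [0, 0, 0], "delta_rot": [0, 0, 0.03]},
  {"dp": [0, 0, 0], "delta_rot": [0, 0, 0.03]},
  {"dp": [0, 0, 0], "delta_rot": [0, 0, 0.03]},
])

```text
t: 7.58
ee_pos: [0.5202, 0.1483, 0.0616]
tool_rot: [0.371, 0.928, -0.0, 0.0]
ft_force: [0.9, -6.3, -0.4]
grip_width: 0.0101
grip_force: 62.1
```

```bash
python3 -c "
from h import *
feel()"
```

```text
t 7.73 yaw 46.4 theta 0.669 Tz [0.062 0.085 0.053] Ftool [-5.2 -3.9  0.6] p [0.5202 0.1483 0.0617] q6 0.889 tau6 0.043
```

>>> move_arm([
  {"dp": [0, 0, 0], "delta_rot": [0, 0, 0.01]},
  {"dp": [0, 0, 0], "delta_rot": [0, 0, 0.02]},
  {"dp": [0, 0, 0], "delta_rot": [0, 0, 0.03]},
  {"dp": [0, 0, 0], "delta_rot": [0, 0, 0.03]},
  {"dp": [0, 0, 0], "delta_rot": [0, 0, 0.03]},
])

```text
t: 8.15
ee_pos: [0.5202, 0.1482, 0.0616]
tool_rot: [0.386, 0.923, -0.001, 0.0]
ft_force: [1.1, -5.9, -0.0]
grip_width: 0.01
grip_force: 62.1
```

```bash
python3 -c "
from h import *
feel()"
```

```text
t 8.3 yaw 44.6 theta 0.7 Tz [0.008 0.082 0.033] Ftool [-5.5 -3.9  1. ] p [0.5201 0.1482 0.0617] q6 0.92 tau6 0.043
```

>>> move_arm([
  {"dp": [-0.001, -0.001, 0], "delta_rot": [0, 0, 0.01]},
  {"dp": [-0.001, -0.001, 0], "delta_rot": [0, 0, 0.02]},
  {"dp": [-0.001, -0.001, 0], "delta_rot": [0, 0, 0.03]},
  {"dp": [-0.001, -0.001, 0], "delta_rot": [0, 0, 0.03]},
  {"dp": [-0.001, -0.001, 0], "delta_rot": [0, 0, 0.03]},
])

```text
t: 8.72
ee_pos: [0.5201, 0.1481, 0.0616]
tool_rot: [0.4, 0.916, 0.0, -0.0]
ft_force: [-1.3, -1.8, 2.4]
grip_width: 0.0099
grip_force: 62.8
```

```bash
python3 -c "
from h import *
feel()"
```

```text
t 8.87 yaw 42.79 theta 0.732 Tz [0.052 0.055 0.039] Ftool [-0.6 -2.2 -2.9] p [0.5202 0.1481 0.0616] q6 0.951 tau6 0.064
```

>>> move_arm([
  {"dp": [0, 0, 0], "delta_rot": [0, 0, 0.01]},
  {"dp": [0, 0, 0], "delta_rot": [0, 0, 0.02]},
  {"dp": [0, 0, 0], "delta_rot": [0, 0, 0.03]},
  {"dp": [0, 0, 0], "delta_rot": [0, 0, 0.03]},
  {"dp": [0, 0, 0], "delta_rot": [0, 0, 0.03]},
])

```text
t: 9.28
ee_pos: [0.5201, 0.148, 0.0615]
tool_rot: [0.415, 0.91, -0.0, -0.0]
ft_force: [-2.3, -2.9, 4.9]
grip_width: 0.0098
grip_force: 63.5
```

```bash
python3 -c "
from h import *
feel()"
```

```text
t 9.43 yaw 40.94 theta 0.764 Tz [ 0.025 -0.01   0.052] Ftool [-0.1 -3.2 -5.7] p [0.5201 0.148  0.0616] q6 0.983 tau6 0.045
```

>>> move_arm([
  {"dp": [0, 0, 0], "delta_rot": [0, 0, 0.01]},
  {"dp": [0, 0, 0], "delta_rot": [0, 0, 0.02]},
  {"dp": [0, 0, 0], "delta_rot": [0, 0, 0.03]},
  {"dp": [0, 0, 0], "delta_rot": [0, 0, 0.03]},
  {"dp": [0, 0, 0], "delta_rot": [0, 0, 0.03]},
])

```text
t: 9.85
ee_pos: [0.5201, 0.148, 0.0616]
tool_rot: [0.429, 0.903, -0.0, -0.0]
ft_force: [-2.5, -2.5, 5.6]
grip_width: 0.0101
grip_force: 63.6
```

```bash
python3 -c "
from h import *
feel()"
```

```text
t 10.0 yaw 39.14 theta 0.795 Tz [0.038 0.076 0.03 ] Ftool [-0.5 -3.3 -5.6] p [0.5201 0.148  0.0615] q6 1.014 tau6 0.042
```

>>> move_arm([
  {"dp": [0, -0.001, -0.001], "delta_rot": [0, 0, 0.01]},
  {"dp": [0, -0.001, -0.001], "delta_rot": [0, 0, 0.02]},
  {"dp": [0, -0.001, -0.001], "delta_rot": [0, 0, 0.03]},
  {"dp": [0, -0.001, -0.001], "delta_rot": [0, 0, 0.03]},
  {"dp": [0, -0.001, -0.001], "delta_rot": [0, 0, 0.03]},
])

```text
t: 10.42
ee_pos: [0.5199, 0.1478, 0.0618]
tool_rot: [0.443, 0.896, 0.0, -0.0]
ft_force: [2.5, 1.2, -6.4]
grip_width: 0.0098
grip_force: 60.6
```

```bash
python3 -c "
from h import *
feel()"
```

```text
t 10.57 yaw 37.38 theta 0.826 Tz [0.026 0.058 0.065] Ftool [-0.5  3.6  7.3] p [0.5199 0.1478 0.0618] q6 1.044 tau6 0.065
```

>>> move_arm([
  {"dp": [0, 0, 0], "delta_rot": [0, 0, 0.01]},
  {"dp": [0, 0, 0], "delta_rot": [0, 0, 0.02]},
  {"dp": [0, 0, 0], "delta_rot": [0, 0, 0.03]},
  {"dp": [0, 0, 0], "delta_rot": [0, 0, 0.03]},
  {"dp": [0, 0, 0], "delta_rot": [0, 0, 0.03]},
])

```text
t: 10.98
ee_pos: [0.5198, 0.1477, 0.0619]
tool_rot: [0.457, 0.889, 0.0, -0.0]
ft_force: [3.4, 3.1, -11.0]
grip_width: 0.0097
grip_force: 59.3
```

```bash
python3 -c "
from h import *
feel()"
```

```text
t 11.13 yaw 35.58 theta 0.857 Tz [0.053 0.064 0.018] Ftool [ 0.7  5.2 12.2] p [0.5198 0.1477 0.0619] q6 1.076 tau6 0.052
```

>>> move_arm([
  {"dp": [0, 0, 0], "delta_rot": [0, 0, 0.01]},
  {"dp": [0, 0, 0], "delta_rot": [0, 0, 0.02]},
  {"dp": [0, 0, 0], "delta_rot": [0, 0, 0.03]},
  {"dp": [0, 0, 0], "delta_rot": [0, 0, 0.03]},
  {"dp": [0, 0, 0], "delta_rot": [0, 0, 0.03]},
])

```text
t: 11.55
ee_pos: [0.5197, 0.1477, 0.0619]
tool_rot: [0.471, 0.882, -0.0, -0.0]
ft_force: [3.6, 2.6, -13.0]
grip_width: 0.0098
grip_force: 58.6
```

```bash
python3 -c "
from h import *
p=viewer.grab_frame('wrist');save(p,'f');feel()"
```

```text
t 11.75 yaw 33.78 theta 0.889 Tz [0.037 0.081 0.027] Ftool [ 0.6  4.4 14.3] p [0.5198 0.1477 0.0619] q6 1.107 tau6 0.044
```

View pics/f.png

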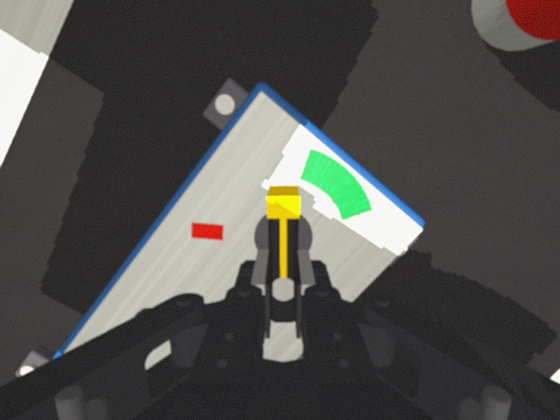

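Pointer is at about 0.89 rad (px 284,205), turning without slip, with no rise and the green arc ahead. The left knob is nearly certainly the sound one. Continuing.

>>> move_arm([
  {"dp": [0, 0.0004, 0.0006], "delta_rot": [0, 0, 0.01]},
  {"dp": [0, 0.0004, 0.0006], "delta_rot": [0, 0, 0.02]},
  {"dp": [0, 0.0004, 0.0006], "delta_rot": [0, 0, 0.04]},
  {"dp": [0, 0.0004, 0.0006], "delta_rot": [0, 0, 0.05]},
  {"dp": [0, 0.0004, 0.0006], "delta_rot": [0, 0, 0.05]},
])

```text
t: 12.17
ee_pos: [0.5198, 0.1477, 0.0618]
tool_rot: [0.495, 0.869, -0.0, -0.0]
ft_force: [-1.1, -0.1, -6.1]
grip_width: 0.0102
grip_force: 60.6
```

```bash
python3 -c "
from h import *
feel(2)"
```

```text
t 12.27 yaw 30.78 theta 0.941 Tz [0.083 0.052] Ftool [ 1.1 -1.2  5.6] p [0.5198 0.1477 0.0617] q6 1.16 tau6 0.131
```

>>> move_arm([
  {"dp": [0, 0, 0], "delta_rot": [0, 0, 0.01]},
  {"dp": [0, 0, 0], "delta_rot": [0, 0, 0.02]},
  {"dp": [0, 0, 0], "delta_rot": [0, 0, 0.04]},
  {"dp": [0, 0, 0], "delta_rot": [0, 0, 0.05]},
  {"dp": [0, 0, 0], "delta_rot": [0, 0, 0.05]},
])

```text
t: 12.68
ee_pos: [0.5198, 0.1477, 0.0617]
tool_rot: [0.517, 0.856, -0.0, -0.0]
ft_force: [-4.0, 0.5, -3.2]
grip_width: 0.0096
grip_force: 61.5
```

```bash
python3 -c "
from h import *
feel(2)"
```

```text
t 12.78 yaw 27.78 theta 0.993 Tz [ 0.014 -0.013] Ftool [ 1.5 -3.6  2.5] p [0.5198 0.1477 0.0617] q6 1.212 tau6 0.133
```

>>> move_arm([
  {"dp": [0, 0, 0], "delta_rot": [0, 0, 0.04]},
  {"dp": [0, 0, 0], "delta_rot": [0, 0, 0.09]},
  {"dp": [0, 0, 0], "delta_rot": [0, 0, 0.14]},
  {"dp": [0, 0, 0], "delta_rot": [0, 0, 0.19]},
  {"dp": [0, 0, 0], "delta_rot": [0, 0, 0.22]},
])

```text
t: 13.2
ee_pos: [0.5194, 0.1476, 0.0617]
tool_rot: [0.613, 0.79, -0.0, -0.0]
ft_force: [-6.3, -1.6, 0.6]
grip_width: 0.01
grip_force: 62.2
```

```bash
python3 -c "
from h import *
feel(4)"
```

```text
t 13.4 yaw 14.58 theta 1.224 Tz [0.04  0.095 0.041 0.029] Ftool [-0.1 -6.4  0.3] p [0.5195 0.1476 0.0617] q6 1.442 tau6 0.105
```

>>> move_arm([
  {"dp": [0, 0, 0], "delta_rot": [0, 0, 0.01]},
  {"dp": [0, 0, 0], "delta_rot": [0, 0, 0.02]},
  {"dp": [0, 0, 0], "delta_rot": [0, 0, 0.03]},
  {"dp": [0, 0, 0], "delta_rot": [0, 0, 0.04]},
  {"dp": [0, 0, 0], "delta_rot": [0, 0, 0.04]},
])

```text
t: 13.82
ee_pos: [0.5193, 0.1475, 0.0616]
tool_rot: [0.628, 0.778, -0.001, -0.0]
ft_force: [-7.2, -2.3, -0.2]
grip_width: 0.0102
grip_force: 62.2
```

```bash
python3 -c "
from h import *
feel()"
```

```text
t 13.97 yaw 12.18 theta 1.266 Tz [-0.023  0.013  0.079] Ftool [-0.7 -6.8  0.3] p [0.5194 0.1476 0.0617] q6 1.484 tau6 0.056
```

>>> move_arm([
  {"dp": [0, 0, 0], "delta_rot": [0, 0, 0.01]},
  {"dp": [0, 0, 0], "delta_rot": [0, 0, 0.02]},
  {"dp": [0, 0, 0], "delta_rot": [0, 0, 0.03]},
  {"dp": [0, 0, 0], "delta_rot": [0, 0, 0.04]},
  {"dp": [0, 0, 0], "delta_rot": [0, 0, 0.04]},
])

```text
t: 14.38
ee_pos: [0.5193, 0.1476, 0.0617]
tool_rot: [0.644, 0.765, -0.001, -0.0]
ft_force: [-7.0, -2.0, 0.6]
grip_width: 0.0099
grip_force: 62.3
```

```bash
python3 -c "
from h import *
feel()"
```

```text
t 14.53 yaw 9.78 theta 1.308 Tz [0.098 0.079 0.091] Ftool [-0.7 -7.2  0.1] p [0.5193 0.1476 0.0616] q6 1.526 tau6 0.057
```

>>> move_arm([
  {"dp": [0, -0.001, 0], "delta_rot": [0, 0, 0.01]},
  {"dp": [0, -0.001, 0], "delta_rot": [0, 0, 0.02]},
  {"dp": [0, -0.001, 0], "delta_rot": [0, 0, 0.03]},
  {"dp": [0, -0.001, 0], "delta_rot": [0, 0, 0.04]},
  {"dp": [0, -0.001, 0], "delta_rot": [0, 0, 0.04]},
])

```text
t: 14.95
ee_pos: [0.5192, 0.1475, 0.0617]
tool_rot: [0.661, 0.751, -0.0, -0.0]
ft_force: [-5.2, -1.5, -1.0]
grip_width: 0.0098
grip_force: 62.0
```

```bash
python3 -c "
from h import *
feel()"
```

```text
t 15.1 yaw 7.36 theta 1.35 Tz [0.063 0.05  0.05 ] Ftool [-0.9 -6.   0.4] p [0.5192 0.1475 0.0617] q6 1.568 tau6 0.067
```

>>> move_arm([
  {"dp": [0, 0, 0], "delta_rot": [0, 0, 0.01]},
  {"dp": [0, 0, 0], "delta_rot": [0, 0, 0.02]},
  {"dp": [0, 0, 0], "delta_rot": [0, 0, 0.03]},
  {"dp": [0, 0, 0], "delta_rot": [0, 0, 0.04]},
  {"dp": [0, 0, 0], "delta_rot": [0, 0, 0.04]},
])

```text
t: 15.52
ee_pos: [0.5191, 0.1475, 0.0617]
tool_rot: [0.676, 0.737, -0.0, -0.0]
ft_force: [-5.9, -1.7, -0.8]
grip_width: 0.0099
grip_force: 62.1
```

```bash
python3 -c "
from h import *
feel()"
```

```text
t 15.67 yaw 4.96 theta 1.392 Tz [0.086 0.054 0.02 ] Ftool [-1.7 -6.2 -0.2] p [0.5191 0.1475 0.0617] q6 1.61 tau6 0.06
```

>>> move_arm([
  {"dp": [0, -0.001, 0], "delta_rot": [0, 0, 0.01]},
  {"dp": [0, -0.001, 0], "delta_rot": [0, 0, 0.02]},
  {"dp": [0, -0.001, 0], "delta_rot": [0, 0, 0.03]},
  {"dp": [0, -0.001, 0], "delta_rot": [0, 0, 0.04]},
  {"dp": [0, -0.001, 0], "delta_rot": [0, 0, 0.04]},
])

```text
t: 16.08
ee_pos: [0.519, 0.1476, 0.0617]
tool_rot: [0.691, 0.722, -0.0, 0.0]
ft_force: [-4.8, -3.7, -1.9]
grip_width: 0.01
grip_force: 61.8
```

```bash
python3 -c "
from h import *
feel()"
```

```text
t 16.23 yaw 2.57 theta 1.433 Tz [-0.005  0.029  0.045] Ftool [-2.9 -4.2  1.9] p [0.519  0.1476 0.0617] q6 1.652 tau6 0.065
```

>>> move_arm([
  {"dp": [0, 0, 0], "delta_rot": [0, 0, 0.01]},
  {"dp": [0, 0, 0], "delta_rot": [0, 0, 0.02]},
  {"dp": [0, 0, 0], "delta_rot": [0, 0, 0.03]},
  {"dp": [0, 0, 0], "delta_rot": [0, 0, 0.04]},
  {"dp": [0, 0, 0], "delta_rot": [0, 0, 0.04]},
])

```text
t: 16.65
ee_pos: [0.5189, 0.1476, 0.0617]
tool_rot: [0.706, 0.708, -0.0, 0.0]
ft_force: [-5.0, -2.7, -1.0]
grip_width: 0.0096
grip_force: 61.9
```

```bash
python3 -c "
from h import *
feel()"
```

```text
t 16.8 yaw 0.16 theta 1.475 Tz [0.008 0.078 0.027] Ftool [-2.5 -4.4  1.1] p [0.5189 0.1475 0.0617] q6 1.694 tau6 0.056
```

>>> move_arm([
  {"dp": [0, 0, 0], "delta_rot": [0, 0, 0.01]},
  {"dp": [0, 0, 0], "delta_rot": [0, 0, 0.02]},
  {"dp": [0, 0, 0], "delta_rot": [0, 0, 0.03]},
  {"dp": [0, 0, 0], "delta_rot": [0, 0, 0.04]},
  {"dp": [0, 0, 0], "delta_rot": [0, 0, 0.04]},
])

```text
t: 17.22
ee_pos: [0.5188, 0.1476, 0.0617]
tool_rot: [0.721, 0.693, -0.0, -0.0]
ft_force: [-4.7, -3.1, -0.5]
grip_width: 0.0098
grip_force: 62.0
```

```bash
python3 -c "
from h import *
feel()"
```

```text
t 17.37 yaw -2.23 theta 1.517 Tz [0.021 0.021 0.021] Ftool [-2.7 -4.7  0.9] p [0.5188 0.1476 0.0617] q6 1.736 tau6 0.055
```

>>> move_arm([
  {"dp": [0, 0, 0], "delta_rot": [0, 0, 0.01]},
  {"dp": [0, 0, 0], "delta_rot": [0, 0, 0.02]},
  {"dp": [0, 0, 0], "delta_rot": [0, 0, 0.03]},
  {"dp": [0, 0, 0], "delta_rot": [0, 0, 0.04]},
  {"dp": [0, 0, 0], "delta_rot": [0, 0, 0.04]},
])

```text
t: 17.78
ee_pos: [0.5187, 0.1476, 0.0617]
tool_rot: [0.735, 0.678, -0.0, -0.0]
ft_force: [-5.6, -3.6, -0.7]
grip_width: 0.0103
grip_force: 62.1
```

```bash
python3 -c "
from h import *
feel()"
```

```text
t 17.93 yaw -4.64 theta 1.559 Tz [0.078 0.036 0.057] Ftool [-3.4 -4.5  0.4] p [0.5188 0.1475 0.0617] q6 1.778 tau6 0.071
```

>>> move_arm([
  {"dp": [0, 0, 0], "delta_rot": [0, 0, 0.01]},
  {"dp": [0, 0, 0], "delta_rot": [0, 0, 0.02]},
  {"dp": [0, 0, 0], "delta_rot": [0, 0, 0.03]},
  {"dp": [0, 0, 0], "delta_rot": [0, 0, 0.04]},
  {"dp": [0, 0, 0], "delta_rot": [0, 0, 0.04]},
])

```text
t: 18.35
ee_pos: [0.5187, 0.1476, 0.0617]
tool_rot: [0.749, 0.662, -0.0, -0.0]
ft_force: [-5.5, -3.3, -0.3]
grip_width: 0.01
grip_force: 62.4
```

```bash
python3 -c "
from h import *
feel()"
```

```text
t 18.5 yaw -7.03 theta 1.601 Tz [0.077 0.126 0.163] Ftool [-3.6 -5.   0.4] p [0.5187 0.1476 0.0617] q6 1.82 tau6 0.141
```

>>> move_arm([
  {"dp": [0, 0, 0], "delta_rot": [0, 0, 0.01]},
  {"dp": [0, 0, 0], "delta_rot": [0, 0, 0.02]},
  {"dp": [0, 0, 0], "delta_rot": [0, 0, 0.03]},
  {"dp": [0, 0, 0], "delta_rot": [0, 0, 0.03]},
  {"dp": [0, 0, 0], "delta_rot": [0, 0, 0.03]},
])

```text
t: 18.92
ee_pos: [0.5187, 0.1476, 0.0617]
tool_rot: [0.759, 0.651, -0.0, -0.0]
ft_force: [-5.8, -2.2, 0.6]
grip_width: 0.0099
grip_force: 62.9
```

```bash
python3 -c "
from h import *
feel()"
```

```text
t 19.07 yaw -8.82 theta 1.632 Tz [0.204 0.155 0.199] Ftool [-3.2 -5.8  0.2] p [0.5187 0.1476 0.0617] q6 1.851 tau6 0.198
```

Snug began near 1.58 rad. Two more small steps.

>>> move_arm([
  {"dp": [0, 0, 0], "delta_rot": [0, 0, 0.01]},
  {"dp": [0, 0, 0], "delta_rot": [0, 0, 0.02]},
  {"dp": [0, 0, 0], "delta_rot": [0, 0, 0.03]},
  {"dp": [0, 0, 0], "delta_rot": [0, 0, 0.03]},
  {"dp": [0, 0, 0], "delta_rot": [0, 0, 0.03]},
])

```text
t: 19.48
ee_pos: [0.5186, 0.1476, 0.0617]
tool_rot: [0.77, 0.639, -0.0, -0.0]
ft_force: [-6.9, -2.5, -0.5]
grip_width: 0.0093
grip_force: 63.2
```

```bash
python3 -c "
from h import *
feel(4)"
```

```text
t 19.68 yaw -10.61 theta 1.664 Tz [0.262 0.22  0.276 0.254] Ftool [-4.1 -5.5 -0.2] p [0.5186 0.1476 0.0617] q6 1.882 tau6 0.259
```

>>> move_arm([
  {"dp": [0, 0, 0], "delta_rot": [0, 0, 0.01]},
  {"dp": [0, 0, 0], "delta_rot": [0, 0, 0.02]},
  {"dp": [0, 0, 0], "delta_rot": [0, 0, 0.03]},
  {"dp": [0, 0, 0], "delta_rot": [0, 0, 0.03]},
  {"dp": [0, 0, 0], "delta_rot": [0, 0, 0.03]},
])

```text
t: 20.1
ee_pos: [0.5185, 0.1476, 0.0617]
tool_rot: [0.779, 0.627, -0.0, -0.0]
ft_force: [-6.3, -1.9, 1.5]
grip_width: 0.0098
grip_force: 63.6
```

```bash
python3 -c "
from h import *
feel(4)"
```

```text
t 20.3 yaw -12.41 theta 1.695 Tz [0.324 0.355 0.367 0.293] Ftool [-4.  -5.6 -0. ] p [0.5186 0.1476 0.0617] q6 1.914 tau6 0.322
```

>>> move_arm([
  {"dp": [0, 0, 0], "delta_rot": [0, 0, 0]},
  {"dp": [0, 0, 0], "delta_rot": [0, 0, 0]},
  {"dp": [0, 0, 0], "delta_rot": [0, 0, 0]},
  {"dp": [0, 0, 0], "delta_rot": [0, 0, 0]},
  {"dp": [0, 0, 0], "delta_rot": [0, 0, 0]},
], gripper=1)

```text
t: 20.72
ee_pos: [0.5195, 0.1478, 0.0619]
tool_rot: [0.779, 0.626, 0.0, 0.0]
ft_force: [-0.2, 0.2, 0.5]
grip_width: 0.0699
grip_force: 0.0
```

>>> move_arm([
  {"dp": [0, 0, -0.04], "delta_rot": [0, 0, 0]},
  {"dp": [0, 0, -0.1], "delta_rot": [0, 0, 0]},
  {"dp": [0, 0, -0.16], "delta_rot": [0, 0, 0]},
  {"dp": [0, 0, -0.22], "delta_rot": [0, 0, 0]},
  {"dp": [0, 0, -0.22], "delta_rot": [0, 0, 0]},
])

```text
t: 21.13
ee_pos: [0.5214, 0.148, 0.177]
tool_rot: [0.779, 0.626, 0.003, 0.002]
ft_force: [0.2, 0.3, 1.0]
grip_width: 0.0855
grip_force: 0.0
```

```bash
python3 -c "
from h import *
st();p=viewer.grab_frame('wrist');save(p,'g');knob(p,'left_knob')"
```

```text
t 21.13 p [0.5214 0.148  0.177 ] yawY -12.42 zax [ 0.008  0.001 -1.   ] q [ 0.13  0.3  -0.08  1.19  0.    1.91] F [0.2  0.3  0.98] T [-0.043 -0.021  0.006] w 0.0855 gf 0.0
left_knob 0.78 ctr [0.5185 0.1529] at [0.5176 0.1549] len 0.066 wid 0.015 barang -94.8 yellow [0.52  0.171] px [276. 201.]
```

View pics/g.png

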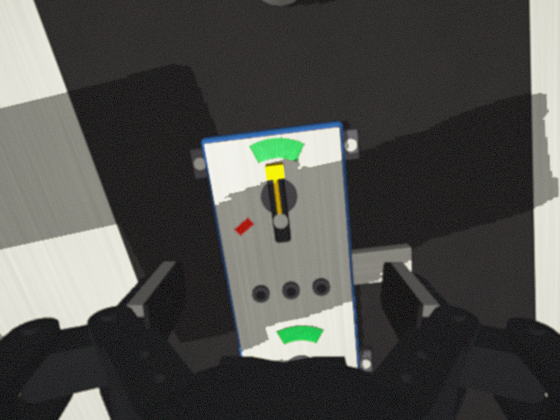

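The left pointer sits in the green arc (px 275,172), the knob having sprung back to about 1.57 rad. On to the right knob.

>>> move_arm([
  {"dp": [-0.075, 0.008, 0], "delta_rot": [0, 0, -0.11]},
  {"dp": [-0.15, 0.016, 0], "delta_rot": [0, 0, -0.22]},
  {"dp": [-0.225, 0.024, 0], "delta_rot": [0, 0, -0.33]},
  {"dp": [-0.3, 0.032, 0], "delta_rot": [0, 0, -0.44]},
  {"dp": [-0.378, 0.042, 0], "delta_rot": [0, 0, -0.55]},
])

```text
t: 21.65
ee_pos: [0.4986, -0.036, 0.1704]
tool_rot: [0.574, 0.819, -0.0, -0.001]
ft_force: [1.6, 0.4, -0.4]
grip_width: 0.0851
grip_force: 0.0
```

>>> move_arm([
  {"dp": [0, 0, 0], "delta_rot": [0, 0, -0.11]},
  {"dp": [0, 0, 0], "delta_rot": [0, 0, -0.22]},
  {"dp": [0, 0, 0], "delta_rot": [0, 0, -0.33]},
  {"dp": [0, 0, 0], "delta_rot": [0, 0, -0.44]},
  {"dp": [0, 0, 0], "delta_rot": [0, 0, -0.55]},
])

```text
t: 22.07
ee_pos: [0.4991, -0.0347, 0.1703]
tool_rot: [0.319, 0.948, -0.0, -0.001]
ft_force: [-0.0, 0.2, 0.4]
grip_width: 0.0854
grip_force: 0.0
```

>>> move_arm([
  {"dp": [0, 0, 0], "delta_rot": [0, 0, -0.11]},
  {"dp": [0, 0, 0], "delta_rot": [0, 0, -0.22]},
  {"dp": [0, 0, 0], "delta_rot": [0, 0, -0.33]},
  {"dp": [0, 0, 0], "delta_rot": [0, 0, -0.37]},
  {"dp": [0, 0, 0], "delta_rot": [0, 0, -0.37]},
])

```text
t: 22.48
ee_pos: [0.4991, -0.0345, 0.1704]
tool_rot: [0.132, 0.991, 0.0, -0.001]
ft_force: [0.5, 0.9, -0.5]
grip_width: 0.0852
grip_force: 0.0
```

```bash
python3 -c "
from h import *
st();p=viewer.grab_frame('wrist');save(p,'h');knob(p,'right_knob');knob(p,'left_knob')"
```

```text
t 22.48 p [ 0.4991 -0.0345  0.1704] yawY 74.87 zax [-0.002  0.    -1.   ] q [-0.23  0.24 -0.18  1.15  0.    0.03] F [ 0.48  0.85 -0.45] T [ 0.03  -0.021  0.028] w 0.0852 gf 0.0
right_knob 0.96 ctr [ 0.4979 -0.0376] at [ 0.496  -0.0367] len 0.066 wid 0.015 barang -15.0 yellow [ 0.48  -0.032] px [277. 206.]
```

View pics/h.png

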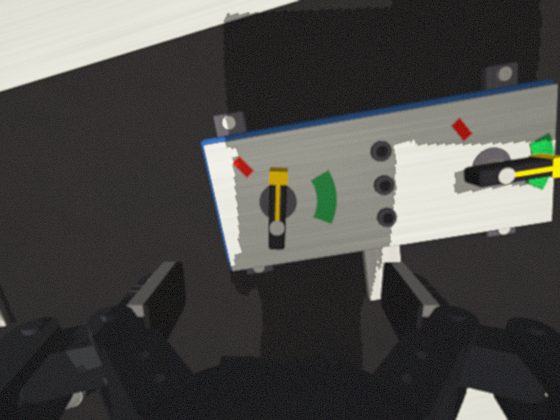

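The right bar is upright at px (277,206), with its pointer between red (243,166) and green (324,197), at about 0.17 rad. I'm descending to grip it.

>>> move_arm([
  {"dp": [-0.009, -0.011, 0.05], "delta_rot": [0, 0, 0]},
  {"dp": [-0.009, -0.011, 0.11], "delta_rot": [0, 0, 0]},
  {"dp": [-0.009, -0.011, 0.17], "delta_rot": [0, 0, 0]},
  {"dp": [-0.009, -0.011, 0.216], "delta_rot": [0, 0, 0]},
  {"dp": [-0.009, -0.011, 0.216], "delta_rot": [0, 0, 0]},
])

```text
t: 23.05
ee_pos: [0.5, -0.0406, 0.0599]
tool_rot: [0.133, 0.991, 0.0, -0.003]
ft_force: [-0.2, 0.2, -1.2]
grip_width: 0.0855
grip_force: 0.0
```

>>> move_arm([
  {"dp": [0, 0, 0], "delta_rot": [0, 0, 0]},
  {"dp": [0, 0, 0], "delta_rot": [0, 0, 0]},
  {"dp": [0, 0, 0], "delta_rot": [0, 0, 0]},
  {"dp": [0, 0, 0], "delta_rot": [0, 0, 0]},
  {"dp": [0, 0, 0], "delta_rot": [0, 0, 0]},
], gripper=-1)

```text
t: 23.47
ee_pos: [0.5032, -0.0413, 0.0646]
tool_rot: [0.133, 0.991, -0.0, 0.001]
ft_force: [0.4, 1.0, 0.4]
grip_width: 0.0258
grip_force: 0.0
```

>>> move_arm([
  {"dp": [0, 0, 0], "delta_rot": [0, 0, 0]},
  {"dp": [0, 0, 0], "delta_rot": [0, 0, 0]},
  {"dp": [0, 0, 0], "delta_rot": [0, 0, 0]},
  {"dp": [0, 0, 0], "delta_rot": [0, 0, 0]},
  {"dp": [0, 0, 0], "delta_rot": [0, 0, 0]},
])

```text
t: 23.88
ee_pos: [0.5026, -0.0412, 0.0637]
tool_rot: [0.133, 0.991, 0.0, -0.0]
ft_force: [-0.7, -0.0, 0.5]
grip_width: -0.0001
grip_force: 0.0
```

```bash
python3 -c "
from h import *
st();feel(2)"
```

```text
t 23.88 p [ 0.5026 -0.0412  0.0637] yawY 74.75 zax [-0.  0. -1.] q [-0.24  0.32 -0.38  0.88  0.    0.02] F [-0.67 -0.    0.48] T [-0.01  -0.018  0.003] w -0.0001 gf 0.0
t 23.98 yaw 74.75 theta 0.174 Tz [0.038 0.018] Ftool [ 0.2 -0.3  0.1] p [ 0.5026 -0.0412  0.0637] q6 0.023 tau6 0.0
```

```bash
python3 -c "
from h import *
st();p=viewer.grab_frame('wrist');save(p,'i');knob(p,'right_knob')"
```

```text
t 23.98 p [ 0.5026 -0.0412  0.0637] yawY 74.75 zax [-0.  0. -1.] q [-0.24  0.32 -0.38  0.88 -0.    0.02] F [-0.48 -0.78 -0.21] T [-0.012  0.     0.018] w -0.0001 gf 0.0
right_knob 0.62 ctr [ 0.4807 -0.0327] at [ 0.4774 -0.0325] len 0.034 wid 0.014 barang 161.3 yellow [ 0.475 -0.031] px [284. 212.]
```

View pics/i.png

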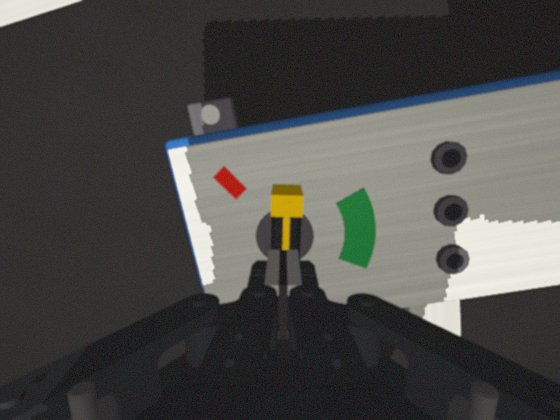

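Width is 0: the fingers shut without holding the bar. The picture shows it lined up (yellow end 287,200), so the pads were likely slightly too high. I'll open, go 3 mm lower and close again.

>>> move_arm([
  {"dp": [0, 0, 0], "delta_rot": [0, 0, 0]},
  {"dp": [0, 0, 0], "delta_rot": [0, 0, 0]},
  {"dp": [0, 0, 0], "delta_rot": [0, 0, 0]},
  {"dp": [0, 0, 0], "delta_rot": [0, 0, 0]},
  {"dp": [0, 0, 0], "delta_rot": [0, 0, 0]},
], gripper=1)

```text
t: 24.5
ee_pos: [0.5026, -0.0412, 0.0637]
tool_rot: [0.133, 0.991, -0.0, -0.0]
ft_force: [-0.2, 0.2, 0.1]
grip_width: 0.0606
grip_force: 0.0
```

```bash
python3 -c "
from h import *
st()"
```

```text
t 24.5 p [ 0.5026 -0.0412  0.0637] yawY 74.75 zax [-0. -0. -1.] q [-0.24  0.32 -0.38  0.88 -0.    0.02] F [-0.24  0.22  0.06] T [ 0.071  0.    -0.017] w 0.0606 gf 0.0
```

>>> move_arm([
  {"dp": [0, 0, 0.004], "delta_rot": [0, 0, 0]},
  {"dp": [0, 0, 0.006], "delta_rot": [0, 0, 0]},
  {"dp": [0, 0, 0.006], "delta_rot": [0, 0, 0]},
  {"dp": [0, 0, 0.006], "delta_rot": [0, 0, 0]},
  {"dp": [0, 0, 0.006], "delta_rot": [0, 0, 0]},
], gripper=-0.5)

```text
t: 24.92
ee_pos: [0.5026, -0.0412, 0.0607]
tool_rot: [0.133, 0.991, 0.0, -0.0]
ft_force: [0.6, -0.5, -0.2]
grip_width: 0.0216
grip_force: 0.0
```

>>> move_arm([
  {"dp": [0, 0, 0], "delta_rot": [0, 0, 0]},
  {"dp": [0, 0, 0], "delta_rot": [0, 0, 0]},
  {"dp": [0, 0, 0], "delta_rot": [0, 0, 0]},
  {"dp": [0, 0, 0], "delta_rot": [0, 0, 0]},
  {"dp": [0, 0, 0], "delta_rot": [0, 0, 0]},
], gripper=-1)

```text
t: 25.33
ee_pos: [0.5029, -0.0404, 0.061]
tool_rot: [0.133, 0.991, 0.001, 0.0]
ft_force: [0.7, 5.8, 4.7]
grip_width: 0.0108
grip_force: 58.6
```

```bash
python3 -c "
from h import *
st()"
```

```text
t 25.33 p [ 0.5029 -0.0404  0.061 ] yawY 74.77 zax [ 0.001  0.002 -1.   ] q [-0.24  0.32 -0.38  0.87  0.    0.02] F [0.65 5.82 4.67] T [ 1.207 -0.098 -0.039] w 0.0108 gf 58.6
```

Gripped now, with the same width as the left. Starting clockwise to about 0.55 rad, then stepping.

>>> move_arm([
  {"dp": [0, 0.0015, -0.0005], "delta_rot": [0, 0, 0.04]},
  {"dp": [0, 0.0015, -0.0005], "delta_rot": [0, 0, 0.1]},
  {"dp": [0, 0.0015, -0.0005], "delta_rot": [0, 0, 0.17]},
  {"dp": [0, 0.0015, -0.0005], "delta_rot": [0, 0, 0.24]},
  {"dp": [0, 0.0015, -0.0005], "delta_rot": [0, 0, 0.3]},
])

```text
t: 25.75
ee_pos: [0.5026, -0.0408, 0.061]
tool_rot: [0.288, 0.958, -0.001, -0.0]
ft_force: [-2.0, -2.9, 1.2]
grip_width: 0.0107
grip_force: 59.1
```

```bash
python3 -c "
from h import *
feel(4)"
```

```text
t 25.95 yaw 56.86 theta 0.486 Tz [ 0.016 -0.066 -0.043 -0.043] Ftool [ 0.  -4.7 -1.6] p [ 0.5026 -0.0408  0.061 ] q6 0.336 tau6 0.173
```

>>> move_arm([
  {"dp": [0, 0, 0], "delta_rot": [0, 0, 0.01]},
  {"dp": [0, 0, 0], "delta_rot": [0, 0, 0.02]},
  {"dp": [0, 0, 0], "delta_rot": [0, 0, 0.03]},
  {"dp": [0, 0, 0], "delta_rot": [0, 0, 0.04]},
  {"dp": [0, 0, 0], "delta_rot": [0, 0, 0.04]},
])

```text
t: 26.37
ee_pos: [0.5026, -0.0408, 0.061]
tool_rot: [0.305, 0.952, -0.0, -0.0]
ft_force: [-3.7, -5.5, 2.2]
grip_width: 0.0109
grip_force: 59.3
```

```bash
python3 -c "
from h import *
feel(4)"
```

```text
t 26.57 yaw 54.47 theta 0.528 Tz [0.113 0.051 0.047 0.052] Ftool [-0.7 -6.2 -2.5] p [ 0.5026 -0.0409  0.061 ] q6 0.378 tau6 0.048
```

>>> move_arm([
  {"dp": [0, 0, 0], "delta_rot": [0, 0, 0.01]},
  {"dp": [0, 0, 0], "delta_rot": [0, 0, 0.02]},
  {"dp": [0, 0, 0], "delta_rot": [0, 0, 0.03]},
  {"dp": [0, 0, 0], "delta_rot": [0, 0, 0.03]},
  {"dp": [0, 0, 0], "delta_rot": [0, 0, 0.03]},
])

```text
t: 26.98
ee_pos: [0.5026, -0.0409, 0.061]
tool_rot: [0.32, 0.947, -0.001, -0.0]
ft_force: [-3.7, -4.6, 3.1]
grip_width: 0.0105
grip_force: 59.4
```

```bash
python3 -c "
from h import *
feel(4)"
```

```text
t 27.18 yaw 52.66 theta 0.559 Tz [0.027 0.101 0.01  0.049] Ftool [-0.1 -6.4 -2.6] p [ 0.5026 -0.0409  0.061 ] q6 0.409 tau6 0.046
```

>>> move_arm([
  {"dp": [0, -0.001, 0], "delta_rot": [0, 0, 0.01]},
  {"dp": [0, -0.001, 0], "delta_rot": [0, 0, 0.02]},
  {"dp": [0, -0.001, 0], "delta_rot": [0, 0, 0.03]},
  {"dp": [0, -0.001, 0], "delta_rot": [0, 0, 0.03]},
  {"dp": [0, -0.001, 0], "delta_rot": [0, 0, 0.03]},
])

```text
t: 27.6
ee_pos: [0.5025, -0.041, 0.061]
tool_rot: [0.336, 0.942, -0.0, 0.0]
ft_force: [-2.5, -4.7, 3.5]
grip_width: 0.0109
grip_force: 59.4
```

```bash
python3 -c "
from h import *
feel(4)"
```

```text
t 27.8 yaw 50.77 theta 0.592 Tz [0.076 0.048 0.067 0.073] Ftool [-1.3 -5.3 -3.2] p [ 0.5025 -0.041   0.061 ] q6 0.442 tau6 0.081
```

>>> move_arm([
  {"dp": [0, 0, 0], "delta_rot": [0, 0, 0.01]},
  {"dp": [0, 0, 0], "delta_rot": [0, 0, 0.02]},
  {"dp": [0, 0, 0], "delta_rot": [0, 0, 0.03]},
  {"dp": [0, 0, 0], "delta_rot": [0, 0, 0.03]},
  {"dp": [0, 0, 0], "delta_rot": [0, 0, 0.03]},
])

```text
t: 28.22
ee_pos: [0.5025, -0.041, 0.061]
tool_rot: [0.351, 0.937, -0.0, 0.0]
ft_force: [-2.1, -4.7, 3.2]
grip_width: 0.0105
grip_force: 59.5
```

```bash
python3 -c "
from h import *
feel(4)"
```

```text
t 28.42 yaw 48.96 theta 0.624 Tz [ 0.038  0.028 -0.009  0.038] Ftool [-1.3 -5.2 -3. ] p [ 0.5025 -0.041   0.061 ] q6 0.473 tau6 0.046
```

>>> move_arm([
  {"dp": [0, 0, 0], "delta_rot": [0, 0, 0.01]},
  {"dp": [0, 0, 0], "delta_rot": [0, 0, 0.02]},
  {"dp": [0, 0, 0], "delta_rot": [0, 0, 0.03]},
  {"dp": [0, 0, 0], "delta_rot": [0, 0, 0.03]},
  {"dp": [0, 0, 0], "delta_rot": [0, 0, 0.03]},
])

```text
t: 28.83
ee_pos: [0.5024, -0.0411, 0.061]
tool_rot: [0.365, 0.931, -0.0, -0.0]
ft_force: [-3.3, -5.7, 4.1]
grip_width: 0.0109
grip_force: 59.5
```

```bash
python3 -c "
from h import *
feel(4)"
```

```text
t 29.03 yaw 47.16 theta 0.655 Tz [0.025 0.013 0.03  0.091] Ftool [-1.2 -6.1 -3.3] p [ 0.5024 -0.041   0.061 ] q6 0.505 tau6 0.046
```

>>> move_arm([
  {"dp": [0, 0, 0], "delta_rot": [0, 0, 0.01]},
  {"dp": [0, 0, 0], "delta_rot": [0, 0, 0.02]},
  {"dp": [0, 0, 0], "delta_rot": [0, 0, 0.03]},
  {"dp": [0, 0, 0], "delta_rot": [0, 0, 0.03]},
  {"dp": [0, 0, 0], "delta_rot": [0, 0, 0.03]},
])

```text
t: 29.45
ee_pos: [0.5024, -0.0411, 0.061]
tool_rot: [0.38, 0.925, -0.0, 0.0]
ft_force: [-2.8, -5.8, 3.5]
grip_width: 0.0102
grip_force: 59.5
```

```bash
python3 -c "
from h import *
feel(4)"
```

```text
t 29.65 yaw 45.36 theta 0.687 Tz [0.018 0.084 0.012 0.024] Ftool [-1.8 -5.8 -3.6] p [ 0.5024 -0.0411  0.061 ] q6 0.536 tau6 0.047
```

>>> move_arm([
  {"dp": [0, -0.001, 0], "delta_rot": [0, 0, 0.01]},
  {"dp": [0, -0.001, 0], "delta_rot": [0, 0, 0.02]},
  {"dp": [0, -0.001, 0], "delta_rot": [0, 0, 0.03]},
  {"dp": [0, -0.001, 0], "delta_rot": [0, 0, 0.03]},
  {"dp": [0, -0.001, 0], "delta_rot": [0, 0, 0.03]},
])

```text
t: 30.07
ee_pos: [0.5023, -0.0412, 0.061]
tool_rot: [0.394, 0.919, 0.0, 0.0]
ft_force: [-0.6, -4.1, 2.8]
grip_width: 0.0106
grip_force: 59.3
```

```bash
python3 -c "
from h import *
feel(4)"
```

```text
t 30.27 yaw 43.56 theta 0.718 Tz [0.081 0.08  0.094 0.08 ] Ftool [-2.  -3.  -2.9] p [ 0.5023 -0.0412  0.061 ] q6 0.567 tau6 0.09
```

>>> move_arm([
  {"dp": [0, 0, 0], "delta_rot": [0, 0, 0.01]},
  {"dp": [0, 0, 0], "delta_rot": [0, 0, 0.02]},
  {"dp": [0, 0, 0], "delta_rot": [0, 0, 0.03]},
  {"dp": [0, 0, 0], "delta_rot": [0, 0, 0.03]},
  {"dp": [0, 0, 0], "delta_rot": [0, 0, 0.03]},
])

```text
t: 30.68
ee_pos: [0.5022, -0.0412, 0.061]
tool_rot: [0.409, 0.913, 0.0, 0.0]
ft_force: [-0.9, -4.0, 3.3]
grip_width: 0.0107
grip_force: 59.5
```

```bash
python3 -c "
from h import *
feel(4)"
```

```text
t 30.88 yaw 41.75 theta 0.75 Tz [0.1   0.134 0.114 0.145] Ftool [-2.3 -2.3 -3.4] p [ 0.5022 -0.0412  0.061 ] q6 0.598 tau6 0.132
```

It's binding: torque has been rising since about 0.71 rad, well short of the green arc. One more tiny step to confirm.

>>> move_arm([
  {"dp": [0, 0, 0], "delta_rot": [0, 0, 0.01]},
  {"dp": [0, 0, 0], "delta_rot": [0, 0, 0.02]},
  {"dp": [0, 0, 0], "delta_rot": [0, 0, 0.03]},
  {"dp": [0, 0, 0], "delta_rot": [0, 0, 0.03]},
  {"dp": [0, 0, 0], "delta_rot": [0, 0, 0.03]},
])

```text
t: 31.3
ee_pos: [0.5022, -0.0413, 0.061]
tool_rot: [0.423, 0.906, -0.0, 0.0]
ft_force: [-0.5, -5.3, 4.0]
grip_width: 0.0107
grip_force: 59.8
```

```bash
python3 -c "
from h import *
feel(4)"
```

```text
t 31.5 yaw 39.95 theta 0.781 Tz [0.21  0.159 0.182 0.198] Ftool [-3.2 -2.9 -4.7] p [ 0.5022 -0.0413  0.061 ] q6 0.63 tau6 0.203
```

The crossed screw is confirmed: right knob, binding at about 0.75 rad with a rise of about 0.15 N m. Backing it off anticlockwise to -0.6.

>>> move_arm([
  {"dp": [0, 0, 0], "delta_rot": [0, 0, -0.1]},
  {"dp": [0, 0, 0], "delta_rot": [0, 0, -0.2]},
  {"dp": [0, 0, 0], "delta_rot": [0, 0, -0.3]},
  {"dp": [0, 0, 0], "delta_rot": [0, 0, -0.4]},
  {"dp": [0, 0, 0], "delta_rot": [0, 0, -0.5]},
])

```text
t: 31.92
ee_pos: [0.5027, -0.0405, 0.061]
tool_rot: [0.171, 0.985, 0.001, 0.0]
ft_force: [3.6, 2.7, 2.2]
grip_width: 0.0104
grip_force: 59.8
```

```bash
python3 -c "
from h import *
feel(2)"
```

```text
t 32.02 yaw 70.08 theta 0.255 Tz [-0.013  0.066] Ftool [-2.7  4.3 -2.4] p [ 0.5027 -0.0406  0.061 ] q6 0.104 tau6 -2.379
```

>>> move_arm([
  {"dp": [0, 0, 0], "delta_rot": [0, 0, -0.1]},
  {"dp": [0, 0, 0], "delta_rot": [0, 0, -0.2]},
  {"dp": [0, 0, 0], "delta_rot": [0, 0, -0.3]},
  {"dp": [0, 0, 0], "delta_rot": [0, 0, -0.4]},
  {"dp": [0, 0, 0], "delta_rot": [0, 0, -0.5]},
])

```text
t: 32.43
ee_pos: [0.5028, -0.0396, 0.061]
tool_rot: [-0.088, 0.996, 0.002, 0.001]
ft_force: [6.3, 11.7, 2.2]
grip_width: 0.0108
grip_force: 59.9
```

```bash
python3 -c "
from h import *
feel(2)"
```

```text
t 32.53 yaw 100.02 theta -0.267 Tz [-0.001  0.063] Ftool [-7.3  9.9 -3. ] p [ 0.5028 -0.0396  0.061 ] q6 -0.418 tau6 -2.065
```

>>> move_arm([
  {"dp": [-0.001, 0.001, 0], "delta_rot": [0, 0, -0.08]},
  {"dp": [-0.001, 0.002, 0], "delta_rot": [0, 0, -0.16]},
  {"dp": [-0.001, 0.002, 0], "delta_rot": [0, 0, -0.24]},
  {"dp": [-0.001, 0.002, 0], "delta_rot": [0, 0, -0.32]},
  {"dp": [-0.001, 0.002, 0], "delta_rot": [0, 0, -0.32]},
])

```text
t: 32.95
ee_pos: [0.5026, -0.0388, 0.061]
tool_rot: [-0.253, 0.968, 0.001, 0.001]
ft_force: [2.6, 8.0, 4.5]
grip_width: 0.0102
grip_force: 59.8
```

```bash
python3 -c "
from h import *
feel(4)"
```

```text
t 33.15 yaw 118.95 theta -0.598 Tz [0.052 0.023 0.036 0.105] Ftool [-6.7  5.8 -4.3] p [ 0.5026 -0.0388  0.061 ] q6 -0.746 tau6 0.025
```

>>> move_arm([
  {"dp": [0, 0, 0], "delta_rot": [0, 0, 0]},
  {"dp": [0, 0, 0], "delta_rot": [0, 0, 0]},
  {"dp": [0, 0, 0], "delta_rot": [0, 0, 0]},
  {"dp": [0, 0, 0], "delta_rot": [0, 0, 0]},
  {"dp": [0, 0, 0], "delta_rot": [0, 0, 0]},
], gripper=1)

```text
t: 33.57
ee_pos: [0.5023, -0.0401, 0.0608]
tool_rot: [-0.251, 0.968, 0.0, -0.0]
ft_force: [0.1, -0.2, -0.3]
grip_width: 0.0706
grip_force: 0.0
```

>>> move_arm([
  {"dp": [0, 0, -0.04], "delta_rot": [0, 0, 0]},
  {"dp": [0, 0, -0.1], "delta_rot": [0, 0, 0]},
  {"dp": [0, 0, -0.17], "delta_rot": [0, 0, 0]},
  {"dp": [0, 0, -0.24], "delta_rot": [0, 0, 0]},
  {"dp": [0, 0, -0.3], "delta_rot": [0, 0, 0]},
])

```text
t: 33.98
ee_pos: [0.5023, -0.0401, 0.2132]
tool_rot: [-0.251, 0.968, -0.0, 0.0]
ft_force: [0.5, -0.1, 0.1]
grip_width: 0.0855
grip_force: 0.0
```

```bash
python3 -c "
from h import *
st();p=viewer.grab_frame('wrist');save(p,'j');knob(p,'left_knob');knob(p,'right_knob')"
```

```text
t 33.98 p [ 0.5023 -0.0401  0.2132] yawY 119.11 zax [ 0.001 -0.    -1.   ] q [-0.24  0.22 -0.08  1.26 -0.   -0.75] F [ 0.47 -0.14  0.06] T [-0.031 -0.052  0.026] w 0.0855 gf 0.0
left_knob 0.57 ctr [0.5106 0.15  ] at [0.5116 0.1585] len 0.052 wid 0.009 barang 79.6 yellow [0.512 0.169] px [448. 297.]
right_knob 0.73 ctr [ 0.4987 -0.0388] at [ 0.4996 -0.041 ] len 0.067 wid 0.014 barang -152.6 yellow [ 0.483 -0.048] px [282. 193.]
```

View pics/j.png

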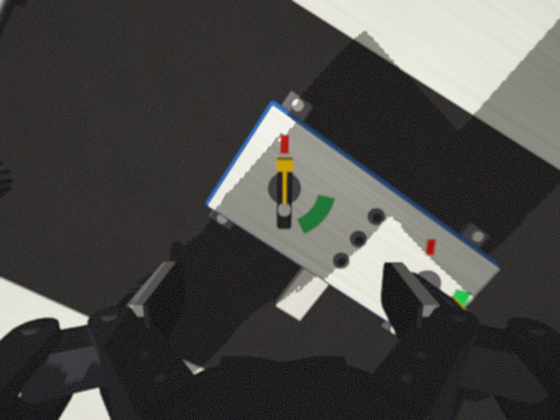

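The right pointer is on its red mark (px 284,145) at about -0.6 rad. The left is unchanged in green (its angle is about 0.02 rad past the snug onset), and the arm is clear.

```bash
python3 -c "
from h import *
print(sign_off())"
```

```text
the job is handed in; nothing more can be done
None
```

The job is handed in: the left screw is sound and left snug at about 1.56 rad in its green arc; the right was cross-threaded, began to bind at about 0.71 rad, was stopped at about 0.78 rad and backed off to its red mark at about -0.6 rad; the load left on the snug screw could not be measured directly, only estimated at about 2 N.

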